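# Gather loose tube caps in the caddy's corner next to the uncapped tubes

## Robot

A 6-joint arm with a two-finger parallel gripper is mounted at the origin on the work surface. World frame = base frame: x ahead of the robot, y to its left, z up, the work surface at z = 0. Lengths are in m, angles in degrees, forces in N, time in s.
With the tool pointing down it reaches from about 0.4 to 0.825 m from the base axis. Payload 7 kg.
Tool frame: the origin (TCP) lies at the very end of the fingers, on their centre line; the grasp point (between the pads) lies 19 mm behind it; x points along the fingers, z is the direction in which the jaws open and shut, and the axes are right-handed (so a half turn about x gives the same grasp; the last joint's range is limited). The gripper opens to 88 mm and grips with 3 to 60 N. Pads are 19 mm wide; open, the fingers measure 130 mm over their backs; the gripper's body (78 mm by 193 mm) begins 47 mm behind the grasp point.
Start: joints at [-48.982, 20.546, 0.682, 0, -70.136, -16.507], TCP at [0.28, -0.614, 0.227] pointing down, gripper open.
Joint ranges: [-176.03, 176.03], [-82.01, 121.73], [-58.28, 71.71], [-173.87, 95.51], [-174.79, -0.11], [-173.66, 173.66]. Speed limits (degrees/s): [136.94, 136.94, 172.46, 180, 180, 180].

## Interface

Orientations are given as [roll, pitch, yaw] about the fixed x, y, z axes, in that order (R = Rz(yaw) Ry(pitch) Rx(roll)).
In Python, from plant import * gives the robot as it stands.
- The arm moves only by the tool arm_command, never from a script. Its argument "commands" is one flat list of numbers, 5 for each row, row after row: the shift along the tool's x, y, z in mm, then the turn about the tool's x in degrees, then the opening in per cent of the stroke, from 0 (shut) to 100 (fully open). A call has 1 to 5 rows; each row shifts and turns the pose as measured when the row begins, along the tool's axes as they then stand; what a row does not reach is not made up. A row lasts 1/8 s, in which the tool goes at most 62.5 mm and 10.7 degrees, less where a joint would pass 70% of its speed; a pose out of reach is approached as far as the arm can. A call is refused whole if a number of a shift passes 62.5 or a number of a turn 10.7, either way. A call with a gripper value outside its range is refused whole. The fingers move at their own pace and stop on an object; the grip force is fixed at half the most. Time passes only in rows, so rows that do not move let the fingers close. It gives the time, the measured TCP pose, the force and the opening at its end, in the units of the state.
- get_obs(): the state, without advancing time (a new reading comes with each control period).
- snapshot(name): name is "side" or "top" or "wrist"; returns a dict with "frame" (420x560x3 uint8, blue, green, red), "fov_y" (degrees; the focal length in pixels is half the picture's height over the tangent of half this angle, whatever the lens; pixels are square), "cx", "cy" (the principal point, pixels), "dist" ([k1, k2, p1, p2, k3] as OpenCV has them; the pictures are not rectified), "world_to_cam" (4x4, takes a point from world to camera coordinates). Camera axes: x right, y up, looking along -z (the intrinsics and any distortion apply to the point x, -y, -z); pixel columns grow to the right and rows downward; lengths in m; the calibration is good to about 2 mm. A picture is of the moment at which its call begins. There is no depth.
- close_job(): hands the job in, once; it reports no verdict.
The state is a dict: "clock": time; "joint_pos": joint angles; "qvel": joint speeds; "tau": joint torques, N m; "tool_pos": TCP position; "orientation": TCP orientation; "force": force on the tool from outside, world axes, zero at the start; "moment": the same for the moment, N m; "opening": finger opening in m.
Only numpy, scipy, OpenCV 4.12 (cv2) and the standard library are available. Lean on these libraries where they do the work, as an engineer would, in place of code of your own. Each camera call takes 0.05 s, during which the arm holds its last target. There are 200 camera calls.

## Task

One of the two tube racks is still waiting for its caps: all its tubes are open. Take the light grey caddy by its grip bar, lift it clear of the bench and tilt it by about 30 degrees so that all four loose caps slide down and bunch together in the caddy's corner that, as the caddy stands now, is nearest to that open rack. Finish while still holding the caddy steady and tilted in the air, touching nothing else, with the caps in that corner, and leave everything else on the bench undisturbed.

Things in the scene. Friction and masses are not known exactly. Their poses are not given: they have to be found in the camera images.
- caddy: light grey plastic carrying caddy, loose, 0.24 to 0.39 kg: an open tray 160 (its x) by 220 (its y) by 45 mm high, walls and floor 4 mm, with a rigid upright strap 32 mm wide, 7 mm thick, flush with the wall inside, at the middle of each short end (y = -110 and +110) and a straight grip bar between the straps over the tray's middle. Origin at the centre of its underside, z up. It stands level on the pad, its yaw within 0.4 rad of the world axes.
- handle (a point): middle of the caddy's grip bar, 90 mm above the caddy's underside, right above its origin. The bar runs along the caddy's y axis, 214 mm long, 14 mm wide (caddy x), 18 mm high (81 to 99 mm above the underside).
- corner_a (a point): inner corner of the caddy's floor, where floor and two walls meet, at caddy x = +76, y = +106, z = 4 mm
- corner_b (a point): inner corner of the caddy's floor, where floor and two walls meet, at caddy x = +76, y = -106, z = 4 mm
- corner_c (a point): inner corner of the caddy's floor, where floor and two walls meet, at caddy x = -76, y = +106, z = 4 mm
- corner_d (a point): inner corner of the caddy's floor, where floor and two walls meet, at caddy x = -76, y = -106, z = 4 mm
- cap1: loose green screw cap, a disc 34 mm across and 12 mm high, 12 g, lying flat on the caddy's floor (one cap in each quarter of the tray at the start). Origin at the centre of its underside. Slick: it starts to slide when the floor tilts by about 6 to 9 degrees.
- cap2: loose green screw cap, a disc 34 mm across and 12 mm high, 12 g, lying flat on the caddy's floor (one cap in each quarter of the tray at the start). Origin at the centre of its underside. Slick: it starts to slide when the floor tilts by about 6 to 9 degrees.
- cap3: loose green screw cap, a disc 34 mm across and 12 mm high, 12 g, lying flat on the caddy's floor (one cap in each quarter of the tray at the start). Origin at the centre of its underside. Slick: it starts to slide when the floor tilts by about 6 to 9 degrees.
- cap4: loose green screw cap, a disc 34 mm across and 12 mm high, 12 g, lying flat on the caddy's floor (one cap in each quarter of the tray at the start). Origin at the centre of its underside. Slick: it starts to slide when the floor tilts by about 6 to 9 degrees.
- pad: blue bench pad, fixed, 200 (x) by 260 (y) by 3 mm, on which the caddy stands at the start, both with the same axes (within 0.05 rad) and centres within 12 mm. Origin at the centre of its underside.
- rack_open: white rack 80 (x) by 110 (y) by 40 mm high, loose, 0.6 kg, holding a 2 by 2 group of clear plastic tubes, 29 mm across, all four WITHOUT caps (open mouths, top at 105 mm). Origin at the centre of its underside. It stands beyond one of the caddy's four corners, about 145 mm from the pad's centre along the pad's x and 205 mm along its y (either sign of each); which of the four corners changes from start to start.
- rack_capped: white rack 80 (x) by 110 (y) by 40 mm high, loose, 0.6 kg, holding a 2 by 2 group of clear plastic tubes, 29 mm across, all four already closed with caps 34 mm across (top at 112 mm). Bystander. Origin at the centre of its underside. It stands beyond one of the caddy's four corners, about 145 mm from the pad's centre along the pad's x and 205 mm along its y (either sign of each); which of the four corners changes from start to start.
- tip_box: closed tip box, blue with a clear lid, 82 by 117 by 75 mm high, loose bystander. Origin at the centre of its underside. It stands beyond one of the caddy's four corners, about 145 mm from the pad's centre along the pad's x and 205 mm along its y (either sign of each); which of the four corners changes from start to start.
- ice_tub: empty open blue tub 95 by 125 by 70 mm high, loose bystander. Origin at the centre of its underside. It stands beyond one of the caddy's four corners, about 145 mm from the pad's centre along the pad's x and 205 mm along its y (either sign of each); which of the four corners changes from start to start.
- marker: marker pen, 140 by 13 by 13 mm, lying beside the caddy's +y end, loose bystander. Origin at its middle, underside.
- jar: small amber jar, 50 mm across and 65 mm high, beside the caddy's -y end, loose bystander. Origin at the centre of its underside.
- timer: white bench timer, 55 by 75 by 18 mm, lying beyond the caddy's +x side, loose bystander. Origin at the centre of its underside.

How it is judged:
By the outcome, as a careful person would: the job done as asked, in the order asked, and still so for the second after the job is handed in, while the arm keeps its last pose, push and grip.
It also fails if it takes over 38 s, if anything falls off the work surface, if the arm or the gripper's body presses on something with over 40 N, if the wrist force passes 120 N, or if a joint passes its speed limit or range.

## Working session

There is one attempt and no reset: what is moved stays moved. The work goes in short steps, Python scripts to look and compute and a tool call to move; the robot and the scene stay as the last step left them, time stands still between calls to the robot, and variables do not carry over. Pictures are saved under pics/ and viewed, about 8 in all and at most 12, crops included, and the job is handed in when it is done.

Besides the shell and the picture viewer there is one more tool, called after "Request:" by a JSON object that holds its "method" and its "body". arm_command: Moves the arm, as the interface text tells. Its arguments: {"type":"object","properties":{"commands":{"type":"array"}},"required":["commands"]}

```bash
mkdir -p pics; python3 - <<'E'
from plant import *
import cv2,pickle
o=get_obs();print(o)
for n in("top","side"):
    s=snapshot(n);cv2.imwrite(f"pics/{n}0.png",s["frame"]);pickle.dump(s,open(n+"0.pkl","wb"));print({k:v for k,v in s.items() if k!="frame"})
E
```

```text
{'clock': 0.0, 'joint_pos': array([-4.89824477e+01,  2.05918195e+01,  6.32098274e-01, -2.05207872e-02,
       -7.01363471e+01, -1.65079139e+01]), 'qvel': array([ 0.00490423, -0.0339607 , -0.08794876,  0.02053953, -0.04621468,
        0.01800417]), 'tau': array([ 1.07157219e-03, -5.82715917e+01,  2.93065041e+01,  6.99700803e+00,
        7.05625236e-03, -1.87296123e-04]), 'tool_pos': array([ 0.27979312, -0.6137208 ,  0.22560437]), 'orientation': array([  5.15539988,  89.90201333, 119.65804942]), 'force': array([ 0.76952141,  0.63011973, -0.19454923]), 'moment': array([-0.04351077, -0.01193195,  0.00549116]), 'opening': 0.08755519539325143}
{'fov_y': 54.31832339468614, 'cx': 275.97590500339277, 'cy': 212.488317693972, 'dist': array([-0.0703443,  0.       ,  0.       ,  0.       ,  0.       ]), 'world_to_cam': array([[-0.03623168, -0.99932707,  0.00571521,  0.03443101],
       [ 0.97859353, -0.03431944,  0.20292085, -0.55562627],
       [-0.20258815,  0.01294503,  0.97917847, -0.75838996],
       [ 0.        ,  0.        ,  0.        ,  1.        ]])}
{'fov_y': 42.08155491608061, 'cx': 281.64598195553424, 'cy': 209.40424778529672, 'dist': array([-0.07574832,  0.        ,  0.        ,  0.        ,  0.        ]), 'world_to_cam': array([[-0.89735619, -0.44083875,  0.0203239 ,  0.53684582],
       [ 0.29349039, -0.56175878,  0.77349238, -0.20971386],
       [-0.32956829,  0.70006305,  0.63347965, -0.96743598],
       [ 0.        ,  0.        ,  0.        ,  1.        ]])}
```

View pics/top0.png

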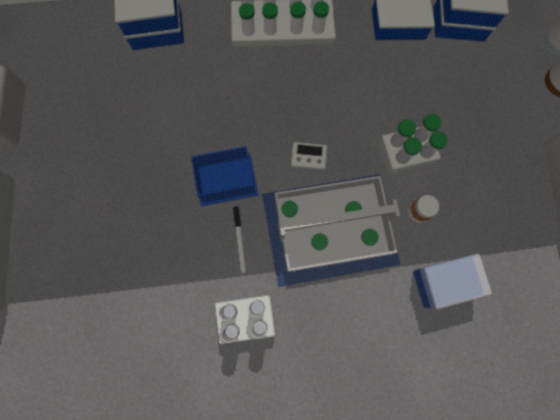

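View pics/side0.png

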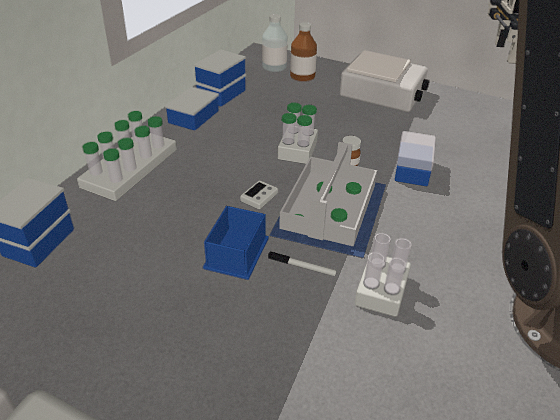

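Top view: caddy around (335,230), long side along the image's horizontal (world y). The open rack is at lower left (245,320), so −x/+y, which means corner_c. The green‑capped rack is at (412,148). The interface can't tilt the tool directly, so I'll measure the caddy and test what the arm does at its reach limit.

```bash
cat >h.py <<'E'
import numpy as np,cv2
from scipy.spatial.transform import Rotation as R
def K(s):
    f=210/np.tan(np.radians(s["fov_y"]/2));return np.array([[f,0,s["cx"]],[0,f,s["cy"]],[0,0,1.]])
def ray(s,uv):
    p=cv2.undistortPoints(np.array([[uv]],float),K(s),s["dist"])[0,0]
    M=s["world_to_cam"];return -M[:3,:3].T@M[:3,3],M[:3,:3].T@np.array([p[0],-p[1],-1])
def onz(s,uv,z):
    c,d=ray(s,uv);return c+d*(z-c[2])/d[2]
def proj(s,P):
    M=s["world_to_cam"];q=np.atleast_2d(P)@M[:3,:3].T+M[:3,3];q=q*[1,-1,-1]
    return cv2.projectPoints(q,np.zeros(3),np.zeros(3),K(s),s["dist"])[0][:,0]
def rot(o):return R.from_euler('xyz',o["orientation"],degrees=True).as_matrix()
E
python3 - <<'E'
from h import *;from plant import *;import pickle
s=pickle.load(open("top0.pkl","rb"));a=cv2.resize(s["frame"][165:290,260:410],None,fx=5,fy=5,interpolation=3)
cv2.imwrite("pics/c1.png",cv2.convertScaleAbs(a,alpha=1.6))
print(rot(get_obs()).round(3))
E
```

```text
[[-0.001 -0.91  -0.415]
 [ 0.001 -0.415  0.91 ]
 [-1.     0.     0.002]]
```

View pics/c1.png

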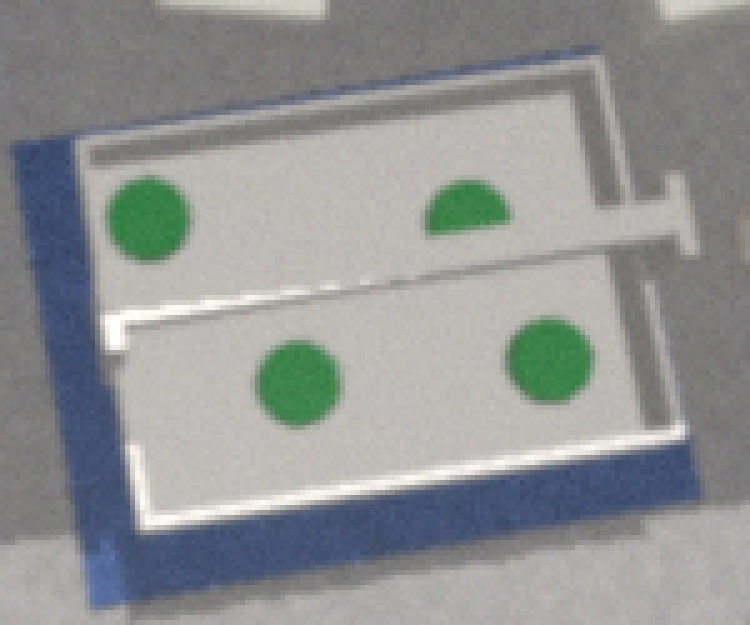

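Request:
{"method": "arm_command", "body": {"commands": [-60,0,0,0,100,-60,0,0,0,100,-60,0,0,0,100,-60,0,0,0,100,-60,0,0,0,100]}}

```text
clock: 0.72
tool_pos: [0.2796, -0.6127, 0.5256]
orientation: [7.6, 89.0, 122.1]
force: [0.5, -0.8, 0.6]
opening: 0.0883
```

```bash
python3 - <<'E'
from h import *;import pickle
s=pickle.load(open("top0.pkl","rb"))
P=np.array([onz(s,(260+u/5-.4,165+v/5-.4),.048)[:2] for u,v in[(78,140),(603,57),(688,432),(143,527)]])
print(P.round(4),P.mean(0),np.linalg.norm(np.diff(P,axis=0,append=P[:1]),axis=1))
d=P[0]+P[3]-P[1]-P[2];print("y axis heading-90",np.degrees(np.arctan2(d[1],d[0]))-90)
for n,uv,z in[("rack",(245,320),.04),("jar",(428,206),.065),("timer",(310,155),.018),("tub",(224,176),.05),("tip",(455,281),.07),("capped",(423,135),.11)]:print(n,onz(s,uv,z).round(3))
E
```

```text
[[ 0.5997  0.0146]
 [ 0.6277 -0.2035]
 [ 0.4716 -0.224 ]
 [ 0.4425 -0.0053]] [ 0.53535814 -0.10455431] [0.21983178 0.15748879 0.2206657  0.15847895]
y axis heading-90 7.453482248156348
rack [0.349 0.082 0.04 ]
jar [ 0.557 -0.29   0.065]
timer [ 0.688 -0.064  0.018]
tub [0.638 0.118 0.05 ]
tip [ 0.407 -0.325  0.07 ]
capped [ 0.691 -0.279  0.11 ]
```

Request:
{"method": "arm_command", "body": {"commands": [-60,0,0,0,100,-60,0,0,0,100,-60,0,0,0,100,-60,0,0,0,100,-60,0,0,0,100]}}

```text
clock: 1.35
tool_pos: [0.2543, -0.5528, 0.7165]
orientation: [158.9, 86.7, -86.6]
force: [0.0, 0.8, 1.0]
opening: 0.0878
```

Request:
{"method": "arm_command", "body": {"commands": [-60,0,0,0,100,-60,0,0,0,100,-60,0,0,0,100]}}

```text
clock: 1.72
tool_pos: [0.2214, -0.4759, 0.7921]
orientation: [167.2, 81.1, -78.3]
force: [0.3, -0.4, 0.4]
opening: 0.0879
```

```bash
python3 -c "
from h import *;from plant import *
o=get_obs();print(o['joint_pos'].round(1),rot(o).round(3),o['tool_pos'])"
```

```text
[ -39.5   17.4   71.7    8.2 -137.1  -19.7] [[ 0.032 -0.911 -0.412]
 [-0.152 -0.412  0.898]
 [-0.988  0.034 -0.151]] [ 0.2214201  -0.47585315  0.79205612]
```

The arm tilts when pushed against joint 3's limit, and the tilt stays, since each row starts from the measured pose. So I'll pre-tilt the empty tool about 21° towards caddy +y, in the bar's plane. Then I'll grasp, lift and turn about the tool's x to tilt the caddy diagonally.

```bash
cat >>h.py <<'E'
def plan(o,way,turns,n=5):
    """world waypoints (list of xyz), total turn; prints rows of <=60mm"""
    p=np.array(o["tool_pos"]);M=rot(o);rows=[]
    for w,t in zip(way,turns):
        w=np.array(w);k=max(1,int(np.ceil(max(np.linalg.norm(w-p)/.06,abs(t)/10))));d=(w-p)/k
        for i in range(k):
            rows.append([*(M.T@d*1000).round().astype(int).tolist(),round(t/k,1)]);M=M@R.from_euler('x',t/k,degrees=True).as_matrix()
        p=w
    for i in range(0,len(rows),5):print(rows[i:i+5])
E
python3 -c "
from h import *;from plant import *
o=get_obs();plan(o,[[.32,-.52,.6],[.58,-.15,.5],[.58,.15,.5],[.4,.45,.5],[0.,.6,.5]],[0,-20,-20,-15,-18])"
```

```text
[[50, -20, -13, 0.0], [50, -20, -13, 0.0], [50, -20, -13, 0.0], [50, -20, -13, 0.0], [6, -49, 30, -2.5]]
[[6, -50, 28, -2.5], [6, -52, 26, -2.5], [6, -53, 23, -2.5], [6, -54, 21, -2.5], [6, -54, 19, -2.5]]
[[6, -55, 16, -2.5], [6, -56, 14, -2.5], [-9, -42, 42, -4.0], [-9, -45, 39, -4.0], [-9, -47, 36, -4.0]]
[[-9, -50, 33, -4.0], [-9, -52, 29, -4.0], [-9, -32, 48, -2.5], [-9, -34, 47, -2.5], [-9, -36, 45, -2.5]]
[[-9, -38, 44, -2.5], [-9, -40, 42, -2.5], [-9, -41, 40, -2.5], [-4, -9, 52, -2.2], [-4, -11, 52, -2.2]]
[[-4, -13, 52, -2.2], [-4, -15, 51, -2.2], [-4, -17, 50, -2.2], [-4, -19, 50, -2.2], [-4, -21, 49, -2.2]]
[[-4, -23, 48, -2.2]]
```

Request:
{"method": "arm_command", "body": {"commands": [50,-20,-13,0,100,50,-20,-13,0,100,50,-20,-13,0,100,50,-20,-13,0,100,6,-49,30,-2.5,100]}}

```text
clock: 2.35
tool_pos: [0.3485, -0.4688, 0.6122]
orientation: [173.0, 78.7, -70.2]
force: [1.4, -0.0, 0.4]
opening: 0.0874
```

Request:
{"method": "arm_command", "body": {"commands": [6,-50,28,-2.5,100,6,-52,26,-2.5,100,6,-53,23,-2.5,100,6,-54,21,-2.5,100,6,-54,19,-2.5,100]}}

```text
clock: 2.98
tool_pos: [0.5112, -0.2287, 0.5622]
orientation: [166.9, 77.5, -63.4]
force: [1.4, -1.5, 0.0]
opening: 0.0877
```

Request:
{"method": "arm_command", "body": {"commands": [6,-55,16,-2.5,100,6,-56,14,-2.5,100,-9,-42,42,-4,100,-9,-45,39,-4,100,-9,-47,36,-4,100]}}

```text
clock: 3.6
tool_pos: [0.5729, 0.0534, 0.5418]
orientation: [156.0, 77.1, -56.5]
force: [1.2, -0.5, -0.3]
opening: 0.0879
```

Request:
{"method": "arm_command", "body": {"commands": [-9,-50,33,-4,100,-9,-52,29,-4,100,-9,-32,48,-2.5,100,-9,-34,47,-2.5,100,-9,-36,45,-2.5,100]}}

```text
clock: 4.22
tool_pos: [0.4695, 0.3301, 0.537]
orientation: [147.2, 77.3, -49.2]
force: [1.4, -0.0, 0.1]
opening: 0.0878
```

Request:
{"method": "arm_command", "body": {"commands": [-9,-38,44,-2.5,100,-9,-40,42,-2.5,100,-9,-41,40,-2.5,100,-4,-9,52,-2.2,100,-4,-11,52,-2.2,100]}}

```text
clock: 4.85
tool_pos: [0.2639, 0.5145, 0.525]
orientation: [141.4, 77.9, -42.5]
force: [0.7, 0.1, 0.3]
opening: 0.0873
```

```bash
python3 -c "
from h import *;from plant import *
o=get_obs();print(o['joint_pos'].round(1),rot(o).round(3),o['tool_pos'])
plan(o,[[-.02,.6,.5],[-0.02,.6,.8]],[-18,0])"
```

```text
[  88.3   11.6   21.     9.5 -107.1  -90.1] [[ 0.154 -0.078 -0.985]
 [-0.141 -0.988  0.056]
 [-0.978  0.13  -0.163]] [0.26389565 0.51450704 0.52495943]
[[-6, -13, 58, -3.6], [-6, -17, 57, -3.6], [-6, -20, 56, -3.6], [-6, -24, 54, -3.6], [-6, -27, 53, -3.6]]
[[-49, 9, -6, 0.0], [-49, 9, -6, 0.0], [-49, 9, -6, 0.0], [-49, 9, -6, 0.0], [-49, 9, -6, 0.0]]
[[-49, 9, -6, 0.0]]
```

```bash
python3 -c "
from h import *;from plant import *
o=get_obs()
plan(o,[[-.1,.6,.6],[-0.1,.6,.8]],[-18,0])"
```

```text
[[-20, -7, 50, -2.6], [-20, -9, 50, -2.6], [-20, -11, 49, -2.6], [-20, -13, 49, -2.6], [-20, -15, 48, -2.6]]
[[-20, -18, 47, -2.6], [-20, -20, 47, -2.6], [-49, 9, -6, 0.0], [-49, 9, -6, 0.0], [-49, 9, -6, 0.0]]
[[-49, 9, -6, 0.0]]
```

Request:
{"method": "arm_command", "body": {"commands": [-20,-7,50,-2.6,100,-20,-9,50,-2.6,100,-20,-11,49,-2.6,100,-20,-13,49,-2.6,100,-20,-15,48,-2.6,100]}}

```text
clock: 5.48
tool_pos: [-0.0057, 0.5686, 0.592]
orientation: [133.2, 79.1, -37.1]
force: [0.9, 0.2, 0.1]
opening: 0.0876
```

Request:
{"method": "arm_command", "body": {"commands": [-20,-18,47,-2.6,100,-20,-20,47,-2.6,100,-49,9,-6,0,100,-49,9,-6,0,100,-49,9,-6,0,100]}}

```text
clock: 6.1
tool_pos: [-0.105, 0.5468, 0.7194]
orientation: [139.7, 80.1, -24.5]
force: [-0.9, 1.0, 0.2]
opening: 0.0877
```

Request:
{"method": "arm_command", "body": {"commands": [-60,10,-6,0,100,-60,10,-6,0,100,-60,10,-6,0,100,-60,10,-6,0,100,-60,10,-6,0,100]}}

```text
clock: 6.72
tool_pos: [-0.0673, 0.4024, 0.833]
orientation: [-171.3, 79.3, 24.9]
force: [-1.0, -0.2, -0.8]
opening: 0.0874
```

```bash
python3 -c "
from h import *;from plant import *
o=get_obs();print(o['joint_pos'].round(1),rot(o).round(3),o['tool_pos'])"
```

```text
[ 136.5   14.8   71.7   19.8 -149.4 -103.5] [[ 0.168  0.281 -0.945]
 [ 0.078 -0.959 -0.271]
 [-0.983 -0.028 -0.183]] [-0.06732501  0.40236485  0.83303982]
```

```bash
python3 -c "
from h import *;from plant import *
o=get_obs()
plan(o,[[-.28,.5,.68],[-0.28,.5,.98]],[0,0])"
```

```text
[[24, -30, 40, 0.0], [24, -30, 40, 0.0], [24, -30, 40, 0.0], [24, -30, 40, 0.0], [24, -30, 40, 0.0]]
[[-59, -2, -11, 0.0], [-59, -2, -11, 0.0], [-59, -2, -11, 0.0], [-59, -2, -11, 0.0], [-59, -2, -11, 0.0]]
```

Request:
{"method": "arm_command", "body": {"commands": [24,-30,40,0,100,24,-30,40,0,100,24,-30,40,0,100,24,-30,40,0,100,24,-30,40,0,100]}}

```text
clock: 7.35
tool_pos: [-0.2685, 0.4909, 0.7128]
orientation: [-148.4, 80.1, 47.3]
force: [0.0, 0.5, 0.3]
opening: 0.0878
```

Request:
{"method": "arm_command", "body": {"commands": [-60,-2,-11,0,100,-60,-2,-11,0,100,-60,-2,-11,0,100,-60,-2,-11,0,100,-60,-2,-11,0,100]}}

```text
clock: 7.98
tool_pos: [-0.2064, 0.404, 0.8399]
orientation: [-132.3, 74.9, 64.1]
force: [-0.9, -0.6, 1.3]
opening: 0.0875
```

```bash
python3 -c "
from h import *;from plant import *
o=get_obs();print(o['joint_pos'].round(1),rot(o).round(3),o['tool_pos'])
plan(o,[[-.2,.58,.68]],[0])"
```

```text
[ 153.8   16.2   71.7   25.4 -142.7 -116.7] [[ 0.113  0.294 -0.949]
 [ 0.234 -0.936 -0.262]
 [-0.966 -0.192 -0.175]] [-0.20642568  0.40400361  0.8399479 ]
[[49, -33, -6, 0.0], [49, -33, -6, 0.0], [49, -33, -6, 0.0], [49, -33, -6, 0.0]]
```

```bash
python3 -c "
from h import *;from plant import *
o=get_obs()
plan(o,[[-.42,.36,.7],[-0.42,.36,.9]],[0,0])"
```

```text
[[20, 1, 48, 0.0], [20, 1, 48, 0.0], [20, 1, 48, 0.0], [20, 1, 48, 0.0], [20, 1, 48, 0.0]]
[[-48, -10, -9, 0.0], [-48, -10, -9, 0.0], [-48, -10, -9, 0.0], [-48, -10, -9, 0.0]]
```

Request:
{"method": "arm_command", "body": {"commands": [30,1,48,0,100,20,1,48,0,100,20,1,48,0,100,20,1,48,0,100,20,1,48,0,100]}}

```text
clock: 8.6
tool_pos: [-0.4042, 0.3571, 0.7227]
orientation: [-117.1, 74.6, 78.7]
force: [-0.8, 0.1, 1.0]
opening: 0.0878
```

Request:
{"method": "arm_command", "body": {"commands": [-60,-12,-11,0,100,-60,-12,-11,0,100,-60,-12,-11,0,100,-60,-12,-11,0,100,-60,-12,-11,0,100]}}

```text
clock: 9.22
tool_pos: [-0.3259, 0.3156, 0.8623]
orientation: [-111.7, 69.5, 85.0]
force: [-5.7, -10.2, 6.2]
opening: 0.0875
```

```bash
python3 -c "
from h import *;from plant import *
o=get_obs();print(o['joint_pos'].round(1),rot(o).round(3),o['tool_pos'])"
```

```text
[ 176.    16.5   71.7   33.4 -140.6 -132.4] [[ 0.03   0.293 -0.956]
 [ 0.349 -0.899 -0.265]
 [-0.937 -0.325 -0.129]] [-0.32590452  0.31558788  0.8622911 ]
```

```bash
python3 -c "
from h import *;from plant import *
o=get_obs()
plan(o,[[-.36,.4,.7],[0,.58,.55],[.4,.45,.45],[.57,.1,.4]],[0,4,2,2])"
```

```text
[[45, -8, 8, 0.0], [45, -8, 8, 0.0], [45, -8, 8, 0.0], [45, -8, 8, 0.0], [27, -1, -47, 0.5]]
[[27, -1, -47, 0.5], [27, -2, -47, 0.5], [27, -2, -46, 0.5], [27, -3, -46, 0.5], [27, -3, -46, 0.5]]
[[27, -3, -46, 0.5], [27, -4, -46, 0.5], [8, 30, -44, 0.2], [8, 30, -44, 0.2], [8, 30, -44, 0.2]]
[[8, 30, -44, 0.2], [8, 30, -45, 0.2], [8, 29, -45, 0.2], [8, 29, -45, 0.2], [8, 29, -45, 0.2]]
[[-10, 53, -15, 0.3], [-10, 53, -15, 0.3], [-10, 53, -15, 0.3], [-10, 53, -15, 0.3], [-10, 53, -16, 0.3]]
[[-10, 53, -16, 0.3], [-10, 53, -16, 0.3]]
```

Request:
{"method": "arm_command", "body": {"commands": [45,-8,8,0,100,45,-8,8,0,100,45,-8,8,0,100,45,-8,8,0,100,27,-1,-47,0.5,100]}}

```text
clock: 9.85
tool_pos: [-0.3039, 0.4178, 0.7087]
orientation: [-102.2, 68.5, 93.7]
force: [0.6, 0.3, -0.1]
opening: 0.0878
```

Request:
{"method": "arm_command", "body": {"commands": [27,-1,-47,0.5,100,27,-2,-47,0.5,100,27,-2,-46,0.5,100,27,-3,-46,0.5,100,27,-3,-46,0.5,100]}}

```text
clock: 10.48
tool_pos: [-0.0717, 0.5297, 0.6214]
orientation: [-94.8, 66.2, 98.6]
force: [-1.2, 0.5, 0.3]
opening: 0.0876
```

Request:
{"method": "arm_command", "body": {"commands": [27,-3,-46,0.5,100,27,-4,-46,0.5,100,8,30,-44,0.2,100,8,30,-44,0.2,100,8,30,-44,0.2,100]}}

```text
clock: 11.1
tool_pos: [0.1671, 0.5293, 0.5417]
orientation: [-93.1, 63.6, 98.7]
force: [1.6, 0.8, 0.7]
opening: 0.0874
```

Request:
{"method": "arm_command", "body": {"commands": [8,30,-44,0.2,100,8,30,-44,0.2,100,8,30,-44,0.2,100,8,30,-44,0.2,100,8,30,-44,0.2,100]}}

```text
clock: 11.72
tool_pos: [0.4136, 0.4523, 0.4704]
orientation: [-95.9, 61.1, 95.6]
force: [0.3, 1.4, -0.1]
opening: 0.0877
```

```bash
python3 -c "
from h import *;from plant import *
o=get_obs();print(o['joint_pos'].round(1),rot(o).round(3),o['tool_pos'])
plan(o,[[.53,-.1,.3]],[0])"
```

```text
[ 52.9   0.8   8.8 -19.7 -76.8 -40.5] [[-0.047  0.186 -0.981]
 [ 0.481 -0.857 -0.186]
 [-0.876 -0.481 -0.049]] [0.413619   0.45225253 0.47043319]
[[-12, 58, 0, 0.0], [-12, 58, 0, 0.0], [-12, 58, 0, 0.0], [-12, 58, 0, 0.0], [-12, 58, 0, 0.0]]
[[-12, 58, 0, 0.0], [-12, 58, 0, 0.0], [-12, 58, 0, 0.0], [-12, 58, 0, 0.0], [-12, 58, 0, 0.0]]
```

Request:
{"method": "arm_command", "body": {"commands": [-12,58,0,0,100,-12,58,0,0,100,-12,58,0,0,100,-12,58,0,0,100,-12,58,0,0,100]}}

```text
clock: 12.35
tool_pos: [0.4735, 0.1684, 0.4007]
orientation: [-100.6, 60.3, 91.7]
force: [0.8, 0.1, 0.1]
opening: 0.0878
```

Request:
{"method": "arm_command", "body": {"commands": [-12,58,0,0,100,-12,58,0,0,100,-12,58,0,0,100,-12,58,0,0,100,0,0,0,0,100]}}

```text
clock: 12.98
tool_pos: [0.5254, -0.0629, 0.3483]
orientation: [-105.7, 60.6, 87.1]
force: [-0.8, 0.3, -0.3]
opening: 0.0873
```

```bash
cat >>h.py <<'E'
yaw=np.radians(7.45);cy=np.array([-np.sin(yaw),np.cos(yaw),0]);cx=np.array([np.cos(yaw),np.sin(yaw),0])
def rel(o):
    M=rot(o);a=M[:,0];print("j",o["joint_pos"].round(1),"pos",o["tool_pos"].round(4),"tilt along bar %.1f, across %.1f"%(np.degrees(np.arctan2(a@cy,-a[2])),np.degrees(np.arcsin(a@cx))),"jaw yaw err %.1f"%np.degrees(np.arcsin(np.cross(cx,-M[:,2])[2])),"jaw z",M[2,2].round(3))
E
python3 -c "
from h import *;from plant import *
o=get_obs();rel(o)
a=rot(o)[:,0];h=np.array([.5354,-.1046,.093])
print('tcp at grasp',h+.019*a)
plan(o,[h-.1*a,h+.015*a],[0,0])
s=snapshot('wrist');cv2.imwrite('pics/w1.png',s['frame']);import pickle;pickle.dump(s,open('w1.pkl','wb'))"
```

```text
j [ -8.7   8.5   5.7 -29.3 -90.4  22.1] pos [ 0.5254 -0.0629  0.3483] tilt along bar 29.0, across 5.1 jaw yaw err 3.4 jaw z -0.133
tcp at grasp [ 0.53587709 -0.09528096  0.07644924]
[[26, 40, 8, 0.0], [26, 40, 8, 0.0], [26, 40, 8, 0.0], [26, 40, 8, 0.0], [58, 0, 0, 0.0]]
[[58, 0, 0, 0.0]]
```

View pics/w1.png

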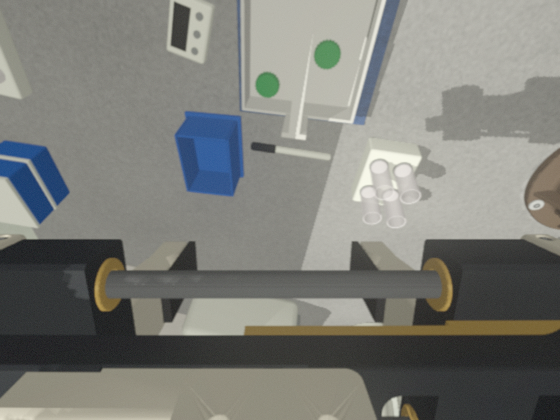

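```bash
cat >>h.py <<'E'
def turn(o):
    M=rot(o);v=M.T@(-cx);return np.degrees(np.arctan2(-v[1],v[2]))
E
python3 -c "
from h import *;from plant import *
o=get_obs();a=rot(o)[:,0];h=np.array([.5354,-.1046,.093]);t=turn(o);print(t)
plan(o,[h-.07*a],[t])"
```

```text
6.805457593967213
[[33, 40, 8, np.float64(1.7)], [33, 40, 7, np.float64(1.7)], [33, 40, 6, np.float64(1.7)], [33, 41, 5, np.float64(1.7)]]
```

Request:
{"method": "arm_command", "body": {"commands": [33,40,8,1.7,100,33,40,7,1.7,100,33,40,6,1.7,100,33,41,5,1.7,100,0,0,0,0,100]}}

```text
clock: 13.65
tool_pos: [0.5429, -0.1375, 0.1698]
orientation: [-103.7, 61.1, 83.3]
force: [-0.0, 0.1, 1.1]
opening: 0.0877
```

```bash
python3 -c "
from h import *;from plant import *
o=get_obs();rel(o);a=rot(o)[:,0];h=np.array([.5354,-.1046,.093]);t=turn(o);print(t)
plan(o,[h-.02*a,h+.019*a],[t,0])"
```

```text
j [-15.6  19.1  -3.5 -29.7 -74.5  32.6] pos [ 0.5429 -0.1375  0.1698] tilt along bar 28.2, across 6.8 jaw yaw err -2.1 jaw z -0.114
1.2290520939959144
[[31, 3, 7, np.float64(0.6)], [31, 3, 7, np.float64(0.6)], [39, 0, 0, 0.0]]
```

Request:
{"method": "arm_command", "body": {"commands": [36,3,8,0.6,100,36,3,8,0.6,100,36,0,0,0,100]}}

```text
clock: 14.02
tool_pos: [0.543, -0.0911, 0.0832]
orientation: [-105.7, 61.4, 80.7]
force: [-0.3, -0.3, -0.2]
opening: 0.0873
```

```bash
python3 -c "
from h import *;from plant import *
o=get_obs();rel(o);a=rot(o)[:,0];h=np.array([.5354,-.1046,.093]);t=turn(o);print(t,o['force'])
print('grasp pt',o['tool_pos']-.019*a)
plan(o,[h+.019*a],[t])
s=snapshot('wrist');cv2.imwrite('pics/w2.png',s['frame'])"
```

```text
j [-11.6  22.1 -11.1 -32.7 -62.2  35. ] pos [ 0.543  -0.0911  0.0832] tilt along bar 27.6, across 7.9 jaw yaw err -2.8 jaw z -0.13
0.9439918515854269 [-0.28173403 -0.27761305 -0.18892577]
grasp pt [ 0.54157473 -0.10010946  0.09983445]
[[3, 6, 7, np.float64(0.9)]]
```

View pics/w2.png

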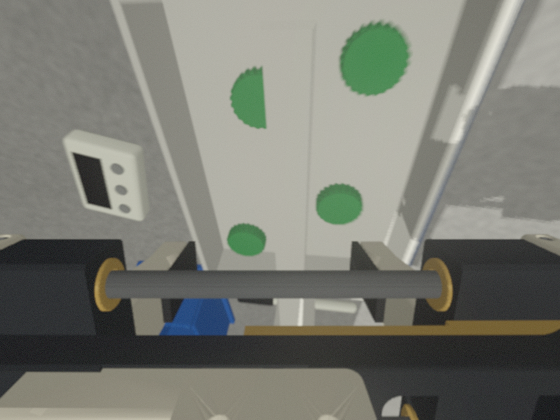

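The bar sits between the pads (columns 262–312). A small correction, then close.

Request:
{"method": "arm_command", "body": {"commands": [6,6,7,1,100,2,0,0,0,0,0,0,0,0,0,0,0,0,0,0,0,0,0,0,0]}}

```text
clock: 14.7
tool_pos: [0.5409, -0.0905, 0.0775]
orientation: [-106.0, 61.4, 79.8]
force: [-0.1, -0.3, -0.6]
opening: 0.0533
```

```bash
python3 -c "
from h import *;from plant import *
o=get_obs();rel(o);a=rot(o)[:,0];print(o['force'],o['opening'],'grasp pt',o['tool_pos']-.019*a)"
```

```text
j [-11.6  22.2 -11.9 -33.1 -61.2  35.1] pos [ 0.5409 -0.0905  0.0775] tilt along bar 27.5, across 8.3 jaw yaw err -3.5 jaw z -0.132
[-0.10276281 -0.29788932 -0.62969141] 0.053285424531036664 grasp pt [ 0.53930711 -0.0994315   0.09415471]
```

Request:
{"method": "arm_command", "body": {"commands": [0,0,0,0,0,0,0,0,0,0,0,0,0,0,0,0,0,0,0,0,0,0,0,0,0]}}

```text
clock: 15.32
tool_pos: [0.5401, -0.0909, 0.0769]
orientation: [-105.7, 61.4, 80.0]
force: [0.4, -0.0, 1.7]
opening: 0.0151
```

Request:
{"method": "arm_command", "body": {"commands": [0,0,0,0,0,0,0,0,0,0]}}

```text
clock: 15.58
tool_pos: [0.5401, -0.0909, 0.077]
orientation: [-105.7, 61.4, 80.1]
force: [-0.3, -0.3, 1.1]
opening: 0.0152
```

```bash
python3 -c "
from h import *;from plant import *
o=get_obs();rel(o);print(o['force'],o['opening']);
plan(o,[o['tool_pos']+[-.02,0,.2]],[0])"
```

```text
j [-11.7  22.2 -11.9 -33.1 -61.3  35.1] pos [ 0.5401 -0.0909  0.077 ] tilt along bar 27.5, across 8.2 jaw yaw err -3.5 jaw z -0.13
[-0.26500696 -0.31590549  1.10001922] 0.015172395331541574
[[-44, -24, -2, 0.0], [-44, -24, -2, 0.0], [-44, -24, -2, 0.0], [-44, -24, -2, 0.0]]
```

Request:
{"method": "arm_command", "body": {"commands": [-20,-11,-1,0,0,-30,-17,-1,0,0,-44,-24,-2,0,0,-44,-24,-2,0,0,-40,-22,-2,0,0]}}

```text
clock: 16.2
tool_pos: [0.5189, -0.0878, 0.2865]
orientation: [-105.0, 61.4, 80.6]
force: [1.8, 1.2, -4.2]
opening: 0.0138
```

```bash
python3 -c "
from h import *;from plant import *
o=get_obs();rel(o);print(o['force'],o['opening'])
s=snapshot('side');cv2.imwrite('pics/s2.png',s['frame'])"
```

```text
j [-11.    8.8  -1.6 -28.9 -81.6  21.4] pos [ 0.5189 -0.0878  0.2865] tilt along bar 27.5, across 8.0 jaw yaw err -3.6 jaw z -0.124
[ 1.8003643   1.2472181  -4.22286033] 0.013760500518915211
```

View pics/s2.png

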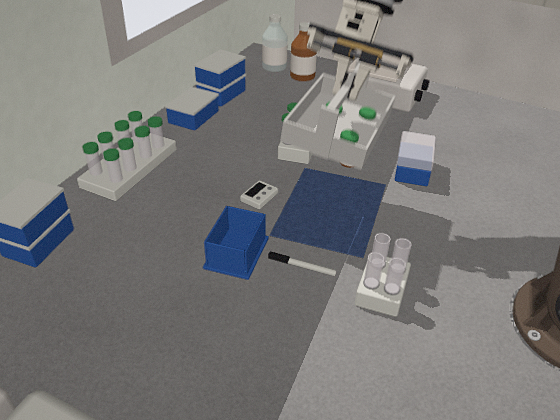

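```bash
cat >>h.py <<'E'
al=np.radians(27.5)
CT=np.array([[0,np.sin(al),-np.cos(al)],[0,0,0],[-1,0,0]]);CT[1]=np.cross(CT[2],CT[0])
CT=CT.T # columns: tool axes in caddy frame
def down(M):
    d=CT@M.T@np.array([0,0,-1.]);return "down in caddy x %.2f y %.2f tilt %.1f"%(d[0],d[1],np.degrees(np.arccos(-d[2])))
E
python3 -c "
from h import *;from plant import *
M=rot(get_obs())
for t in range(0,-121,-10):print(t,down(M@R.from_euler('x',t,degrees=True).as_matrix()))
print((M.T@[0,0,.05]*1000).round())"
```

```text
0 down in caddy x -0.13 y 0.00 tilt 7.6
-10 down in caddy x -0.21 y 0.03 tilt 12.2
-20 down in caddy x -0.28 y 0.07 tilt 16.8
-30 down in caddy x -0.34 y 0.11 tilt 21.2
-40 down in caddy x -0.40 y 0.17 tilt 25.5
-50 down in caddy x -0.44 y 0.24 tilt 29.7
-60 down in caddy x -0.46 y 0.31 tilt 33.6
-70 down in caddy x -0.47 y 0.38 tilt 37.4
-80 down in caddy x -0.47 y 0.45 tilt 40.9
-90 down in caddy x -0.46 y 0.52 tilt 44.0
-100 down in caddy x -0.43 y 0.59 tilt 46.9
-110 down in caddy x -0.38 y 0.66 tilt 49.4
-120 down in caddy x -0.33 y 0.71 tilt 51.6
[-44. -23.  -7.]
```

Request:
{"method": "arm_command", "body": {"commands": [-22,-12,-3,-5,0,-22,-12,-3,-6,0,0,0,0,-7,0,0,0,0,-7,0,0,0,0,-7,0]}}

```text
clock: 16.88
tool_pos: [0.5159, -0.0879, 0.3548]
orientation: [-140.5, 61.7, 78.4]
force: [-0.1, -0.1, -3.7]
opening: 0.0138
```

Request:
{"method": "arm_command", "body": {"commands": [0,0,0,-7,0,0,0,0,-7,0,0,0,0,-7,0,0,0,0,-5,0,0,0,0,0,0]}}

```text
clock: 17.5
tool_pos: [0.5126, -0.0878, 0.3601]
orientation: [-167.8, 61.8, 77.9]
force: [-0.3, -0.0, -3.3]
opening: 0.014
```

```bash
python3 -c "
from h import *;from plant import *
import pickle
o=get_obs();rel(o);print(o['force'],o['opening'],down(rot(o)))
s=snapshot('top');pickle.dump(s,open('t3.pkl','wb'))
cv2.imwrite('pics/t3.png',cv2.resize(s['frame'][100:360,200:480],None,fx=2,fy=2))"
```

```text
j [-10.8   5.3   3.5 -28.2 -87.9  77.5] pos [ 0.5126 -0.0878  0.3601] tilt along bar 26.8, across 9.1 jaw yaw err 47.9 jaw z -0.462
[-0.28267892 -0.04430218 -3.33154764] 0.013956549508186403 down in caddy x -0.46 y 0.32 tilt 34.1
```

View pics/t3.png

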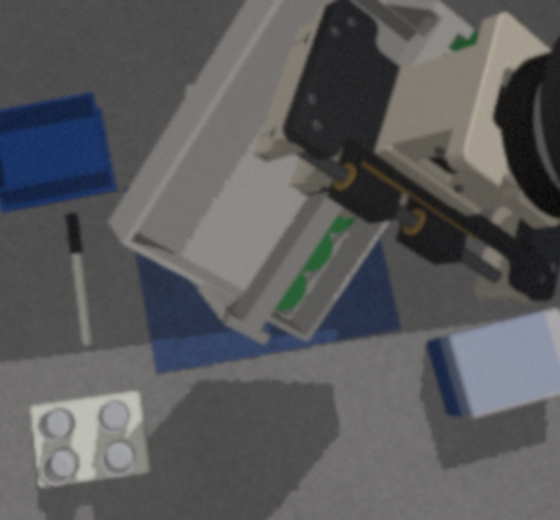

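Request:
{"method": "arm_command", "body": {"commands": [0,0,0,-8,0,0,0,0,-8,0,0,0,0,-4,0,0,0,0,0,0]}}

```text
clock: 18.05
tool_pos: [0.5115, -0.0878, 0.3618]
orientation: [172.0, 61.9, 77.8]
force: [-0.7, -0.4, -4.3]
opening: 0.0138
```

```bash
cat >>h.py <<'E'
def floor(s,o,zc=.016,sc=2.5):
    """rectify caddy floor plane (cap tops) to caddy frame: x right, y up, sc px/mm"""
    M=rot(o);C=M@CT.T;h=o["tool_pos"]-.019*M[:,0]   # caddy axes in world
    org=h-C@np.array([0,.0045,.090])
    X,Y=np.meshgrid(np.arange(-84,84,1/sc),np.arange(114,-114,-1/sc))
    P=np.stack([X/1e3,Y/1e3,np.full_like(X,zc)],-1).reshape(-1,3)@C.T+org
    uv=proj(s,P).reshape(*X.shape,2).astype(np.float32)
    return cv2.remap(s["frame"],uv[...,0],uv[...,1],1)
def look(name):
    from plant import snapshot,get_obs
    o=get_obs();rel(o);print(o["force"].round(1),o["opening"],down(rot(o)),o["clock"])
    a=[];b=[]
    for n in("top","side"):
        s=snapshot(n);a.append(floor(s,o));b.append(s["frame"])
    cv2.imwrite("pics/"+name,cv2.convertScaleAbs(cv2.resize(np.hstack(a),None,fx=.9,fy=.9),alpha=1.5))
    np.savez(name+".npz",*b)
E
python3 -c "
from h import *
look('f1.png')"
```

```text
j [-10.8   5.1   3.5 -28.1 -87.9  97.4] pos [ 0.5115 -0.0878  0.3618] tilt along bar 26.7, across 9.1 jaw yaw err 60.4 jaw z -0.467
[-0.7 -0.4 -4.3] 0.013762718672346717 down in caddy x -0.47 y 0.47 tilt 41.3 18.05
```

View pics/f1.png

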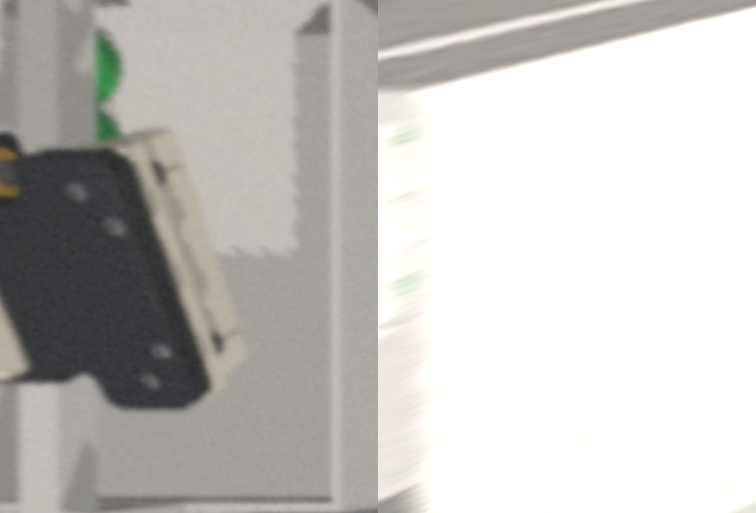

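```bash
python3 -c "
from h import *
d=np.load('f1.png.npz');t,s=d['arr_0'],d['arr_1']
a=cv2.resize(t[80:300,220:440],None,fx=2.6,fy=2.6,interpolation=3)[:,:400]
a=cv2.resize(t[90:290,230:430],None,fx=2,fy=2,interpolation=3);b=cv2.resize(s[0:200,230:430],None,fx=2,fy=2,interpolation=3)
from plant import get_obs
cv2.imwrite('pics/m1.png',np.hstack([a,b]))"
```

```text
(no output)
```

View pics/m1.png

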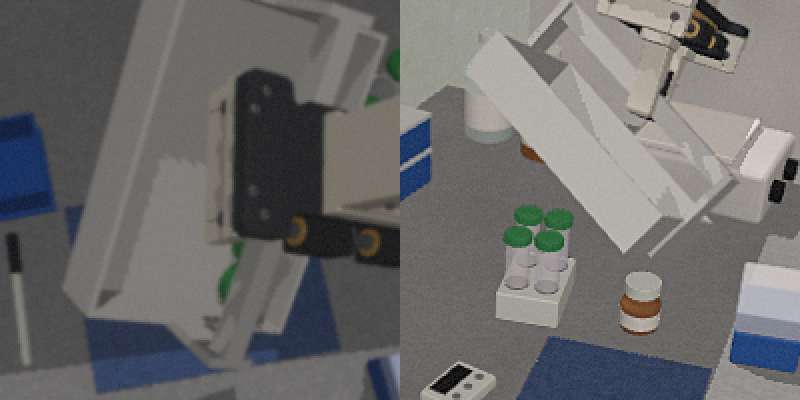

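```bash
cat >fit.py <<'E'
from h import *;from plant import get_obs;import pickle
from scipy.optimize import least_squares
o=get_obs();T=pickle.load(open("top0.pkl","rb"));S=pickle.load(open("side0.pkl","rb"))
def fit(obs):
    M=rot(o);C0=M@CT.T;h=o["tool_pos"]-.019*M[:,0]
    def pose(q):return C0@R.from_rotvec(q[:3]).as_matrix(),h+q[3:]
    def res(q):
        C,t=pose(q);return np.concatenate([(proj(s,C@(np.array(p)/1e3-[0,0,.09])+t)[0]-uv) for s,p,uv in obs]+[q[3:]*200])
    r=least_squares(res,np.zeros(6),loss='soft_l1');C,t=pose(r.x);d=C.T@[0,0,-1]
    print("res",r.fun.round(1),"rotvec deg",np.degrees(r.x[:3]).round(1),"shift",(r.x[3:]*1e3).round(1),"down",d.round(2),"tilt",np.degrees(np.arccos(-d[2])).round(1))
    return C,t
E
python3 - <<'E'
from fit import *
t=lambda u,v:np.array([230+u/2,90+v/2]);s=lambda u,v:np.array([230+(u-400)/2,v/2])
fit([(T,(80,110,45),t(85,318)),(T,(80,110,0),t(66,290)),(T,(-80,110,45),t(283,330)),
(S,(80,110,45),s(660,215)),(S,(80,110,0),s(625,250)),(S,(80,-110,45),s(500,33)),(S,(80,-110,0),s(470,65)),(S,(-80,110,45),s(735,180))])
E
```

```text
res [-0.2  0.4  0.2  0.1  3.6 11.   0.  -0.8 -0.9  0.5 -0.1 -3.  -0.8  0.8
 -3.9 16.  -0.5  0.3  2.2] rotvec deg [-0.2  6.7 -1.7] shift [-2.4  1.4 10.9] down [-0.39  0.45 -0.8 ] tilt 36.8
```

```bash
cat >>fit.py <<'E'
def caddy(o):
    M=rot(o);C=M@CT.T@R.from_rotvec(np.radians([-.2,6.7,-1.7])).as_matrix()
    M0=np.array(pickle.load(open("off.pkl","rb")));return C,o["tool_pos"]-.019*M[:,0]+C@M0-C@[0,0,.09]
def rect(s,o,sc=2.4):
    C,org=caddy(o);X,Y=np.meshgrid(np.arange(-84,84,1/sc),np.arange(114,-114,-1/sc))
    P=np.stack([X/1e3,Y/1e3,np.full_like(X,.016)],-1).reshape(-1,3)@C.T+org
    uv=proj(s,P).reshape(*X.shape,2).astype(np.float32);return cv2.remap(s["frame"],uv[...,0],uv[...,1],1)
def both(name):
    from plant import snapshot
    o=get_obs();C,_=caddy(o);d=C.T@[0,0,-1];print(o["clock"],o["opening"],o["joint_pos"].round(0),"down",d.round(2),"tilt",np.degrees(np.arccos(-d[2])).round(1))
    w=snapshot("wrist");t=snapshot("top");r=rect(w,o);r2=rect(t,o)
    f=cv2.resize(w["frame"],None,fx=.7,fy=.7)
    im=np.zeros((548,800,3),np.uint8);im[:294,:392]=f;im[300:,:250]=cv2.resize(r2,None,fx=.45,fy=.45)[:248,:250] if 0 else 0
    im[:r.shape[0],396:396+r.shape[1]]=r[:,:404]
    q=cv2.resize(r2,None,fx=.45,fy=.45);im[298:298+q.shape[0],:q.shape[1]]=q
    im[298:548,190:390]=cv2.resize(t["frame"][90:290,230:390],(200,250))
    cv2.imwrite("pics/"+name,cv2.convertScaleAbs(im,alpha=1.3))
E
python3 - <<'E'
from fit import *
M=rot(o);C=M@CT.T@R.from_rotvec(np.radians([-.2,6.7,-1.7])).as_matrix()
pickle.dump((C.T@np.array([-.0024,.0014,.0109])).tolist(),open("off.pkl","wb"))
both("b1.png")
E
```

```text
18.15 0.01375278776494049 [-11.   5.   4. -28. -88.  97.] down [-0.39  0.46 -0.8 ] tilt 36.8
```

View pics/b1.png

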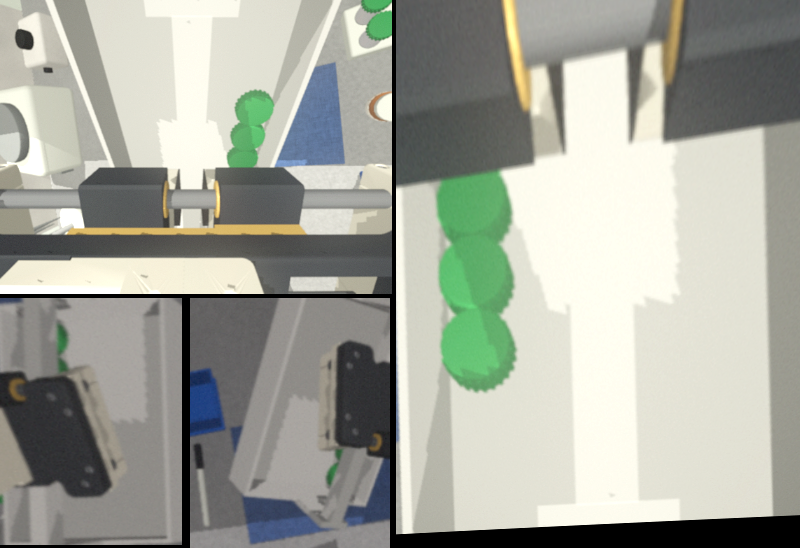

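Request:
{"method": "arm_command", "body": {"commands": [-15,0,0,-9,0,-15,0,0,-9,0,-15,0,0,-9,0,-15,0,0,-9,0,0,0,0,0,0]}}

```text
clock: 18.88
tool_pos: [0.5053, -0.1162, 0.4155]
orientation: [135.5, 61.9, 77.9]
force: [0.7, -0.3, -3.8]
opening: 0.0137
```

Request:
{"method": "arm_command", "body": {"commands": [0,0,62,0,0,0,0,62,0,0,0,0,40,0,0,0,0,20,0,0,0,0,8,0,0]}}

```text
clock: 19.5
tool_pos: [0.6145, -0.2647, 0.3462]
orientation: [136.8, 61.7, 78.0]
force: [0.9, 0.6, -4.0]
opening: 0.0134
```

```bash
cat >>fit.py <<'E'
def green():
    from plant import snapshot
    o=get_obs();C,g=caddy(o);d=C.T@[0,0,-1];print(o["clock"],o["tool_pos"].round(3),o["opening"],o["joint_pos"].round(0),"down",d.round(2),"tilt",np.degrees(np.arccos(-d[2])).round(1))
    for n in("wrist","top"):
        r=rect(snapshot(n),o,1.).astype(int);m=(r[...,1]>r[...,0]*1.5)&(r[...,1]>r[...,2]*1.5)&(r[...,1]>40)
        k,l,st,ce=cv2.connectedComponentsWithStats(m.astype(np.uint8))
        print(n,[("x %d..%d y %d..%d"%(s[0]-84,s[0]+s[2]-84,114-s[1]-s[3],114-s[1]),int(s[4])) for s in st[1:] if s[4]>30])
E
python3 -c "
from fit import *
green()"
```

```text
19.5 [ 0.614 -0.265  0.346] 0.013363899116714865 [-24.  23.  26. -28. -98. 143.] down [-0.29  0.69 -0.67] tilt 48.2
wrist [('x -65..-14 y -11..50', 1558)]
top [('x -40..24 y -9..86', 3801)]
```

Request:
{"method": "arm_command", "body": {"commands": [0,0,-25,0,0,0,0,-45,0,0,0,0,-50,0,0,0,0,-45,0,0,0,0,-25,0,0]}}

```text
clock: 20.23
tool_pos: [0.5071, -0.1105, 0.4163]
orientation: [136.7, 61.6, 77.7]
force: [0.3, -0.6, -2.0]
opening: 0.014
```

```bash
python3 -c "
from fit import *
both('b2.png');green()"
```

```text
20.225 0.013968662240592792 [-14.   5.  10. -28. -95. 132.] down [-0.29  0.69 -0.67] tilt 48.3
20.325 [ 0.507 -0.11   0.418] 0.01385584299562553 [-13.   5.  10. -28. -95. 132.] down [-0.29  0.69 -0.66] tilt 48.4
wrist [('x -65..-14 y -7..50', 1536)]
top [('x -25..20 y 23..86', 1540), ('x -48..-13 y -6..22', 713)]
```

View pics/b2.png

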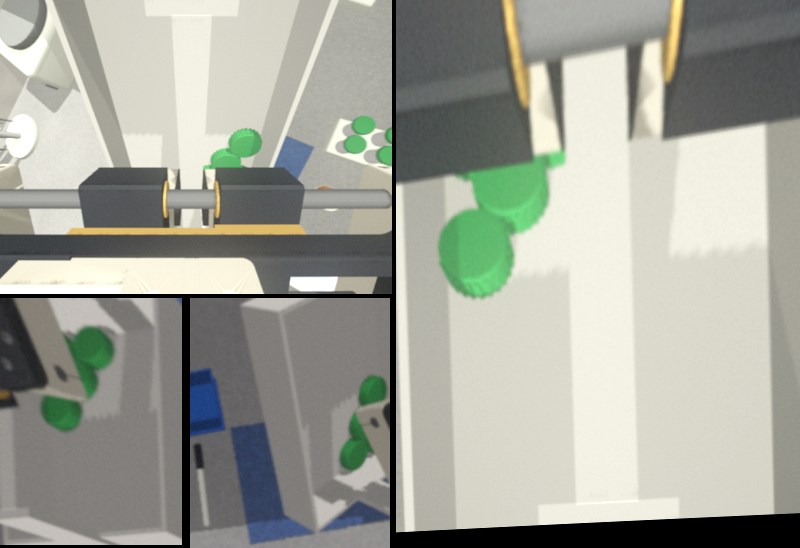

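```bash
python3 - <<'E'
from fit import *
M=rot(o);C,_=caddy(o)
for t in range(0,76,6):
    d=C.T@R.from_rotvec(-np.radians(t)*M[:,0]).as_matrix()@[0,0,-1];print(t,d.round(2),np.degrees(np.arccos(-d[2])).round(1))
E
```

```text
0 [-0.29  0.69 -0.67] 48.3
6 [-0.32  0.65 -0.69] 46.6
12 [-0.34  0.62 -0.71] 44.9
18 [-0.36  0.58 -0.73] 43.0
24 [-0.38  0.53 -0.76] 41.0
30 [-0.39  0.49 -0.78] 38.9
36 [-0.39  0.45 -0.8 ] 36.6
42 [-0.39  0.4  -0.83] 34.4
48 [-0.39  0.36 -0.85] 32.0
54 [-0.38  0.32 -0.87] 29.5
60 [-0.36  0.28 -0.89] 27.0
66 [-0.34  0.23 -0.91] 24.4
72 [-0.32  0.2  -0.93] 21.8
```

Request:
{"method": "arm_command", "body": {"commands": [0,0,0,4,0,0,0,0,6,0,0,0,0,7,0,0,0,0,7,0,0,0,0,7,0]}}

```text
clock: 21.05
tool_pos: [0.5088, -0.1131, 0.4115]
orientation: [169.6, 61.6, 78.3]
force: [0.1, -0.4, -2.8]
opening: 0.0138
```

Request:
{"method": "arm_command", "body": {"commands": [0,0,0,7,0,0,0,0,7,0,0,0,0,5,0,0,0,0,3,0,0,0,0,0,0]}}

```text
clock: 21.68
tool_pos: [0.5098, -0.1151, 0.4068]
orientation: [-166.4, 61.6, 79.0]
force: [0.3, -0.4, -3.3]
opening: 0.0138
```

```bash
python3 - <<'E'
from fit import *
both('b3.png');green()
from plant import snapshot
im=cv2.imread('pics/b3.png');s=snapshot('side')["frame"];im[294:548,0:390]=cv2.resize(s[0:274,130:550],(390,254));cv2.imwrite('pics/b3.png',im)
E
```

```text
21.675 0.013811980481525644 [-14.   6.  10. -28. -95.  77.] down [-0.37  0.3  -0.88] tilt 28.4
21.775 [ 0.51  -0.115  0.407] 0.013917326578380981 [-14.   6.  10. -28. -95.  77.] down [-0.37  0.3  -0.88] tilt 28.5
wrist [('x -65..-13 y -8..48', 1519)]
top [('x -24..14 y 43..101', 1325), ('x -58..-54 y 74..92', 56), ('x -56..-52 y 23..42', 58)]
```

View pics/b3.png

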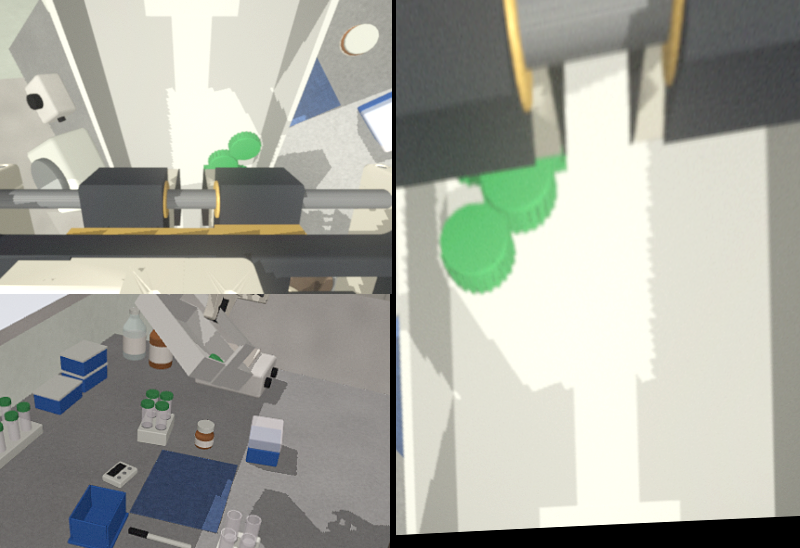

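```bash
python3 -c "
from plant import *
print(get_obs()['qvel'].round(2),close_job())"
```

```text
the job is handed in; nothing more can be done
[ 0.17 -0.26 -0.06 -0.02 -0.02 -0.06] None
```

I gripped the light grey caddy by its bar and lifted it clear. It is now held tilted in the air with the four caps bunched towards corner_c, the corner nearest the open rack. I handed the job in at about 21.8 s.

- **Tilting:** the moves cannot tilt the tool directly. I pushed the empty arm against its joint limits until the tool leaned about 28° along the bar, then gripped, lifted and turned about the tool's own axis.
- **Caps:** they first lined up in a row along the −x wall. I tilted the caddy to about 48° for a moment and gave it a quick sideways move, which broke the row into a cluster. Then I turned it back to about 30°.

**Last checks:**
- **Tilt and grip:** the tilt is about 28.5° with the pose fitted from the images. The tool's own orientation, assuming the caddy sat flush in the pads, gives about 4–5° more. An offset of about 7° about the bar is the difference between the two. The jaw opening stayed at 13.8 mm, and the joints were almost still at hand-in.
- **Caps in the corner:** the last wrist view shows the cluster unchanged after turning back. At least one cap was hidden behind the gripper, so I infer the fourth one's place from the earlier views.
- **Other objects:** the last side view showed everything in frame where it had been, but the marker and open rack were only partly visible. My position map of the caddy floor was off by about 2 cm at first, so I judged cap positions relative to the walls.

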